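# Load the demagnetiser and run it with its locked drive lever

### The arm

A 6-joint arm with a two-finger parallel gripper is mounted at the origin on the work surface. World frame = base frame: x ahead of the robot, y to its left, z up, the work surface at z = 0. Lengths are in mm, angles in rad, forces in N, time in s.
With the tool pointing down it reaches from about 300 to 775 mm from the base axis. Payload 14.6 kg.
Tool frame: the origin (TCP) lies midway between the tips of the shut fingers; the grasp point (between the pads) lies 19 mm behind it; z points along the fingers, y is the line along which they close (so a half turn about z gives the same grasp; the last joint's range is limited). The gripper opens to 94 mm and grips with 3 to 60 N. Pads are 16 mm wide; open, the fingers measure 119 mm over their backs; the gripper's body (75 mm by 177 mm) begins 78 mm behind the grasp point.
Start: joints at [1.103, 0.3, 1.521, -0, 1.321, -0.067], TCP at [214.582, 506.403, 205.446] pointing down, gripper open.
Joint ranges: [-3.03, 3.03], [-0.79, 2.21], [0.23, 2.52], [-1.04, 4.18], [0, 3.07], [-2.55, 2.55]. Speed limits (rad/s): [2.22, 2.22, 2.57, 3.14, 3.14, 3.14].

### API

Orientations are given as [roll, pitch, yaw] about the fixed x, y, z axes, in that order (R = Rz(yaw) Ry(pitch) Rx(roll)).
In Python, from cell import manip, camera gives the robot as it stands.
- The arm moves only by the tool move_arm, never from a script. Its arguments are lists of equal length, an entry for each row: "dp": the shift along the world's x, y, z in mm, a list of three; "rotation": the turn, a rotation vector about the world's x, y, z in rad, a list of three; "hand": the opening, from 0 (shut) to 1 (fully open). A call has 1 to 10 rows; each row shifts and turns the commanded pose from where the row before left it; what a row does not reach is not made up. A row lasts 1/8 s, in which the tool goes at most 62.5 mm and 10.7 degrees, less where a joint would pass 70% of its speed; a pose out of reach is approached as far as the arm can. A call with a gripper value outside its range is refused whole. The fingers move at their own pace and stop on an object; "newtons" is the grip in N (left out, the last holds). Time passes only in rows, so rows that do not move let the fingers close. It gives the time, the measured TCP pose, the force, the opening and the grip force at its end, in the units of the state.
- manip.read_state(): the state, without advancing time (a new reading comes with each control period).
- camera(name): name is "scene" or "side" or "wrist"; returns a dict with "image" (384x512x3 uint8, red, green, blue), "fx", "fy", "cx", "cy" (pixels), "k1" (the pictures are not rectified: a ray, as slopes to the right and down, at radius r is drawn at 1 + k1 r^2 times it, then the intrinsics apply), "R" (3x3) and "t" (3): a world point X has camera coordinates R X + t; the wrist camera has in their place "mount" (4x4, takes a point from camera to tool coordinates, whose origin is the TCP and whose axes are the flange's). Camera axes: x right, y down, z forward; pixel columns grow to the right and rows downward; lengths in mm; the calibration is good to about 2 mm. A picture is of the moment at which its call begins: read the wrist's pose just before it. There is no depth.
- manip.sign_off(): hands the job in; it is judged then, once.
The state is a dict: "clock": time; "joints": joint angles; "qd": joint speeds; "effort": joint torques, N m; "eef_pos": TCP position; "eef_rot": TCP orientation; "wrist_force": force on the tool from outside, world axes, zero at the start; "moment": the same for the moment, N m; "finger_gap": finger opening in mm; "finger_force": force on a finger pad.
Only numpy, scipy, OpenCV 4.12 (cv2) and the standard library are available. Lean on these libraries where they do the work, as an engineer would, in place of code of your own. Each camera call takes 0.05 s, during which the arm holds its last target. There are 200 camera calls.

### The job

Put every indicator stand that is on the round mat into the demagnetiser's chamber: each foot is wider than the slot in the yellow roof, so tip the stand to get the foot through, then right it and leave it standing upright on the chamber floor. When they are all in, switch the machine on: lift the red lockout collar on the lever, push the lever over past the gate to its far end and let the collar drop so that it is locked there. Let it run for a good three seconds, then bring the lever back to off in the same way, locked again. The stands stay in; leave the other tools on the bench where they are.

Things in the scene. Friction and masses are not known exactly. Their poses are not given: they have to be found in the camera images.
- machine: the fixed bench demagnetiser. Origin: on the bench under the centre of its chamber; z up, y along its length, x away from the robot at yaw 0 (turned up to 0.15 rad). Yellow roof with a slot, clear walls front and back, blue end walls. The lever housing, a grey block 160 x 110 x 40 mm high, is on the -y end, centred at x = -50, y = -255 mm.
- chamber (a point): centre of the chamber's floor, 12 mm above the bench, axes as the machine. Inside the chamber measures 150 mm in x (-75 to 75), 380 mm in y (-190 to 190) and 80 mm up to the roof's underside; walls 5 mm. Three feet fit side by side along y. A stand standing inside sticks out of the slot, its top 172 mm above the bench.
- slot (a point): centre of the slot, level with the roof's top, 95 mm above the bench; axes as the machine. The roof is 3 mm thick. The slot is straight, 90 mm wide in x (-45 to 45) and 380 mm long in y; nothing crosses it. A level foot (100 mm) does not pass; one tipped about y by some 30 degrees, low edge first, does.
- pivot (a point): the lever's hinge, fixed to the machine at x = -55, y = -268, z = 50 mm in its frame; the hinge axis is the machine's y. The lever is a steel rod 12 mm thick that ends 158 mm from the pivot in a black cap 20 mm across.
- lever (a joint): lever angle, rad: 0 = off, leaning 0.6 from vertical to the machine's -x (robot side); 0.9 = on, leaning 0.3 to +x. It stays where left (friction about 3 N at the collar). With the collar down its cross pin is held by a fixed red gate: the lever moves only between 0 and about 0.1 (off) or about 0.8 and 0.9 (on). Starts at 0 to 0.07.
- collar (a joint): how far the red collar is lifted along the lever, m: 0 = down (locked), 0.020 = top of its travel. The gate is cleared when it is lifted more than about 0.015. A spring returns it: 5 N at the bottom, 8 N at the top, plus 1 N of weight.
- collar_mid (a point): centre of the red collar, a cylinder 36 mm across and 34 mm long round the lever, 115 mm from the pivot when down; z up along the lever. Grip it across its diameter from above, along the lever, fingers on its -y and +y sides: the narrower black cap ends 43 mm above its centre, and the pin and gate (54 mm wide in y) begin 33 mm below it, collar down.
- mat: round black rubber mat, 290 mm across, 3 mm thick, fixed on the bench; the stands start on it. Origin under its centre.
- stand_a_mid (a point): indicator stand, 160 mm tall, 0.3 to 0.55 kg (most of it low): round steel foot 100 mm across, 6 mm thick; square aluminium column 14 x 14 mm up from the foot's middle. Point: on the column's axis half-way up, 80 mm above the underside; z up the column, x and y square to its flat faces (any yaw). One stand may be absent (None).
- stand_b_mid (a point): indicator stand, 160 mm tall, 0.3 to 0.55 kg (most of it low): round steel foot 100 mm across, 6 mm thick; square aluminium column 14 x 14 mm up from the foot's middle. Point: on the column's axis half-way up, 80 mm above the underside; z up the column, x and y square to its flat faces (any yaw). One stand may be absent (None).
- stand_c_mid (a point): indicator stand, 160 mm tall, 0.3 to 0.55 kg (most of it low): round steel foot 100 mm across, 6 mm thick; square aluminium column 14 x 14 mm up from the foot's middle. Point: on the column's axis half-way up, 80 mm above the underside; z up the column, x and y square to its flat faces (any yaw). One stand may be absent (None).
- square: bystander: dark steel cylinder 66 mm across, 75 mm high, on the bench; origin under its centre. Leave alone.
- vblock: bystander: steel V-block 70 x 50 x 50 mm on the bench; origin under its centre. Leave alone.
- case: bystander: wooden instrument case 80 x 160 x 55 mm on the bench; origin under its centre. Leave alone.
There are look-alikes about, which are no part of the job. Leave any pink look-alike of the part that bears stand_a_mid alone.

How it is judged (in metres and radians):
On the way, in this order (a step that is already met when the one before it is completed fails the run):
1. every stand present stands upright on the chamber floor, let go, the lever still off (x of stand_a_mid in the frame of machine between -0.032 and 0.032 m and y of stand_a_mid in the frame of machine between -0.146 and 0.146 m and z of stand_a_mid in the frame of machine between 0.08 and 0.102 m and angle between each of stand_a_mid, stand_b_mid, stand_c_mid's own z axis and vertical below 0.12 rad and x of stand_b_mid in the frame of machine between -0.032 and 0.032 m and y of stand_b_mid in the frame of machine between -0.146 and 0.146 m and z of stand_b_mid in the frame of machine between 0.08 and 0.102 m and x of stand_c_mid in the frame of machine between -0.032 and 0.032 m and y of stand_c_mid in the frame of machine between -0.146 and 0.146 m and z of stand_c_mid in the frame of machine between 0.08 and 0.102 m and linear speed of each of stand_a, stand_b, stand_c below 0.03 m/s and contact force between the fingers and stand_a below 0.5 N and contact force between the fingers and stand_b below 0.5 N and contact force between the fingers and stand_c below 0.5 N and value of joint lever below 0.2 rad), for 0.2 s.
2. the collar is lifted clear of the gate with the lever still at the off side (value of joint collar above 0.012 m and value of joint lever below 0.25 rad), for 0.05 s.
3. the lever stays past the gate at the on side, the collar dropped so that it is locked there, for 2.5 s (value of joint lever above 0.75 rad and value of joint collar below 0.005 m), for 2.5 s.
At the end, for the whole second after the job is handed in: every stand present is inside the chamber, upright (within 0.12 rad) on its floor, at rest and released; the lever is back at off (under 0.2 rad), the collar down (under 5 mm) so that it is locked there, and released (all of step 1 and value of joint collar below 0.005 m and contact force between the fingers and collar below 0.5 N); the robot touches nothing.
It fails at once if the steel cylinder is disturbed (moved over 30 mm) (distance of square from where it was at the start of the episode above 0.03 m).
It fails at once if the V-block is disturbed (moved over 30 mm) (distance of vblock from where it was at the start of the episode above 0.03 m).
It fails at once if the wooden case is disturbed (moved over 30 mm) (distance of case from where it was at the start of the episode above 0.03 m).
Of stand_a, stand_b, stand_c only 2 to 3 are there at a start; the rules pass over those that are not, and their reading is None.
At some moment in a run one of stand_a, stand_b, stand_c may be knocked a few centimetres aside while the robot is not near it.
It also fails if it takes over 208 s, if anything falls off the work surface, if the arm or the gripper's body presses on something with over 40 N, if the wrist force passes 120 N, or if a joint passes its speed limit or range.

## Working session

There is one attempt and no reset: what is moved stays moved. The work goes in short steps, Python scripts to look and compute and a tool call to move; the robot and the scene stay as the last step left them, time stands still between calls to the robot, and variables do not carry over. Pictures are saved under pics/ and viewed, at most 14 in all, crops included, and the job is handed in when it is done.

Besides the shell and the picture viewer there is one more tool, called after "Call:" as name(argument=value, ...) on one line, values as JSON. move_arm: Moves the arm, as the interface text tells. Its arguments: {"type":"object","properties":{"dp":{"type":"array","items":{"type":"array","items":{"type":"number"}}},"rotation":{"type":"array","items":{"type":"array","items":{"type":"number"}}},"hand":{"type":"array","items":{"type":"number"}},"newtons":{"type":"number"}},"required":["dp","rotation","hand"]}

```bash
mkdir -p pics; ls
python3 - <<'E'
from cell import manip,camera
import cv2,numpy as np
print(manip.read_state())
for n in("scene","side"):
    c=camera(n); cv2.imwrite(f"pics/{n}0.png",cv2.resize(c["image"][:,:,::-1],(800,600),interpolation=cv2.INTER_CUBIC))
    print(n,{k:np.round(v,4).tolist() for k,v in c.items() if k!="image"})
print(camera("wrist")["mount"])
E
```

```text
pics
{'clock': 0.0, 'joints': array([ 1.10341263e+00,  3.00458049e-01,  1.52158789e+00, -8.43451055e-06,
        1.32069295e+00, -6.65967618e-02]), 'qd': array([ 2.43024526e-03,  5.57542090e-04, -4.97073138e-04, -9.58344966e-05,
       -1.07902534e-03,  1.60226880e-03]), 'effort': array([ 1.18653523e-03, -5.31797898e+01, -3.52743816e+01,  7.08540785e-02,
        2.43704132e-02, -1.60644604e-04]), 'eef_pos': array([214.46253157, 506.17725758, 204.89060619]), 'eef_rot': array([-3.14044841e+00, -6.81278996e-05,  2.74080777e+00]), 'wrist_force': array([-0.30314601, -0.15742156, -0.55635817]), 'moment': array([0.01819626, 0.05850305, 0.01182717]), 'finger_force': 0.0, 'finger_gap': 93.85040264193982}
scene {'fx': 468.1995, 'fy': 468.1995, 'cx': 250.5731, 'cy': 190.6958, 'k1': -0.0146, 'R': [[-0.6632, 0.7484, -0.0089], [0.6499, 0.57, -0.5027], [-0.3712, -0.3392, -0.8644]], 't': [195.5897, -302.124, 1583.0526]}
side {'fx': 387.8766, 'fy': 387.8766, 'cx': 260.0893, 'cy': 190.2916, 'k1': -0.0844, 'R': [[0.8741, -0.4856, 0.0151], [-0.3156, -0.5912, -0.7422], [0.3694, 0.644, -0.67]], 't': [-348.5403, 300.4097, 1110.9594]}
[[-8.85693240e-04 -9.69281561e-01 -2.45952174e-01  7.14211620e+01]
 [ 9.99999593e-01 -9.01029563e-04 -5.01786084e-05  8.35833063e-01]
 [-1.72972980e-04 -2.45952118e-01  9.69281964e-01 -1.79659981e+02]
 [ 0.00000000e+00  0.00000000e+00  0.00000000e+00  1.00000000e+00]]
```

View pics/scene0.png

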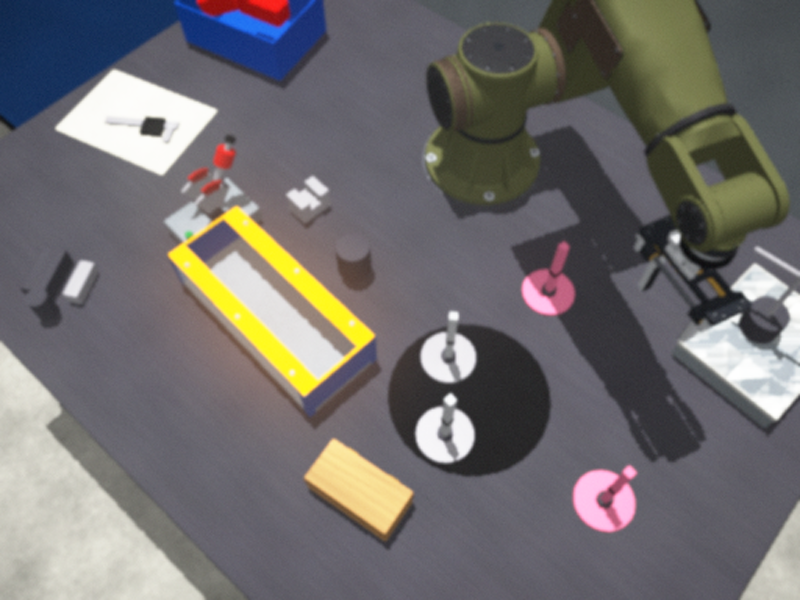

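View pics/side0.png

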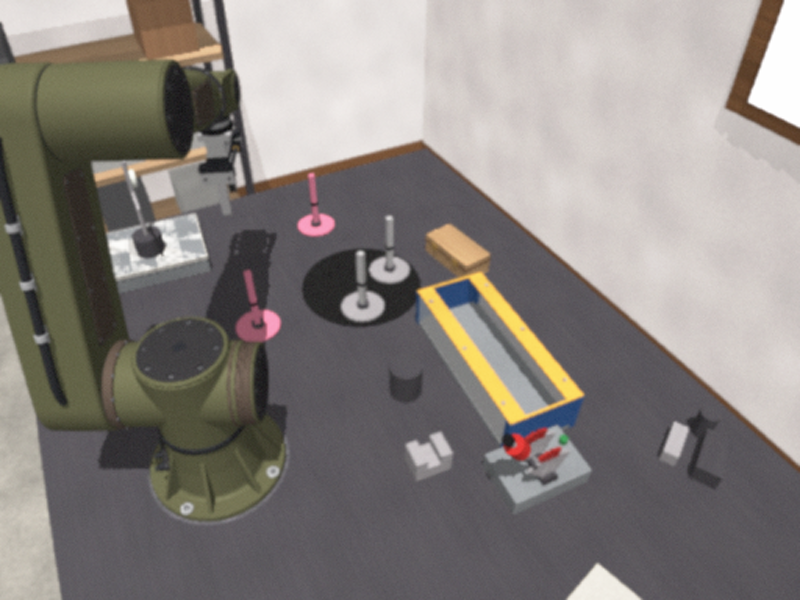

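The scene shows two grey stands on the mat (feet near (448,357) and (445,434)), two pink look-alikes off the mat, and the machine with corners near (237,208), (170,254), (305,395) and (373,337). The side view agrees: feet near (362,305) and (389,269).

```bash
cat > h.py <<'E'
import numpy as np,cv2
from cell import manip,camera
from scipy.optimize import least_squares
from scipy.spatial.transform import Rotation as Ro
C={"scene":dict(f=468.1995,c=(250.5731,190.6958),k=-0.0146,R=[[-0.6632,0.7484,-0.0089],[0.6499,0.57,-0.5027],[-0.3712,-0.3392,-0.8644]],t=[195.5897,-302.124,1583.0526]),
"side":dict(f=387.8766,c=(260.0893,190.2916),k=-0.0844,R=[[0.8741,-0.4856,0.0151],[-0.3156,-0.5912,-0.7422],[0.3694,0.644,-0.67]],t=[-348.5403,300.4097,1110.9594])}
def proj(n,X,cam=None):
    c=cam or C[n]; p=np.atleast_2d(X)@np.array(c["R"]).T+c["t"]
    s=p[:,:2]/p[:,2:]; r2=(s**2).sum(1,keepdims=True)
    return s*(1+c["k"]*r2)*c["f"]+c["c"]
def wcam(im=True):
    s=manip.read_state(); w=camera("wrist"); M=np.eye(4); M[:3,:3]=Ro.from_euler("xyz",s["eef_rot"]).as_matrix(); M[:3,3]=s["eef_pos"]
    T=np.linalg.inv(M@w["mount"])
    return w["image"],dict(f=w["fx"],c=(w["cx"],w["cy"]),k=w["k1"],R=T[:3,:3],t=T[:3,3])
def mpt(m,P):
    P=np.atleast_2d(P).astype(float); c,s=np.cos(m[2]),np.sin(m[2])
    return np.c_[m[0]+c*P[:,0]-s*P[:,1],m[1]+s*P[:,0]+c*P[:,1],P[:,2]]
def tri(obs): # list of (cam dict,(u,v))
    r=least_squares(lambda X:np.concatenate([(proj(0,X,c)-p).ravel() for c,p in obs]),[500,0,100]); return r.x,np.abs(r.fun).max()
E
python3 - <<'E'
from h import *
k=512/800
P=[(-80,-195,95),(80,-195,95),(80,195,95),(-80,195,95)]
o={"scene":k*np.array([(237,208),(170,254),(305,395),(373,337)]),"side":k*np.array([(515,428),(581,393),(482,275),(418,292)])}
r=least_squares(lambda m:np.concatenate([(proj(n,mpt(m,P))-o[n]).ravel() for n in o]),[600,-100,0])
print("machine",r.x,np.abs(r.fun).max())
for nm,a,b in [("s1top",(453,316),(361,255)),("s1foot",(448,357),(362,305)),("s2top",(450,399),(390,219)),("s2foot",(445,434),(389,269)),("cap",(230,140),(510,440)),("cyl top",(353,247),(406,363)),("collar",(224,157),(518,451))]:
    print(nm,tri([(C["scene"],np.array(a)*k),(C["side"],np.array(b)*k)]))
print("cap0",mpt(r.x,[-55-158*np.sin(.6),-268,50+158*np.cos(.6)]), "chamber",r.x)
E
```

```text
machine [ 5.69977423e+02 -5.33160658e+01 -8.07982627e-02] 3.1715722327015783
s1top (array([417.41986729, 245.10793418, 156.65309592]), np.float64(0.4499955224029861))
s1foot (array([417.86818366, 247.72199258,   5.31150116]), np.float64(0.17806132276615472))
s2top (array([535.34949864, 334.7551209 , 158.43744869]), np.float64(0.6412260329245782))
s2foot (array([535.53820812, 336.86425849,   4.68578298]), np.float64(0.060685726717167654))
cap (array([ 409.34813669, -308.46751881,  173.90358584]), np.float64(0.6686502054501773))
cyl top (array([388.34688832, -13.80293637,  76.1479057 ]), np.float64(0.15092081467247453))
collar (array([ 427.9485687 , -314.3888477 ,  137.50272272]), np.float64(0.32532899554828987))
cap0 [[ 404.60401352 -308.8022145   180.40302716]] chamber [ 5.69977423e+02 -5.33160658e+01 -8.07982627e-02]
```

Call:
move_arm(dp=[[36,-36,15],[36,-36,15],[36,-36,15],[36,-36,10],[36,-36,10],[36,-36,10],[0,0,0]], rotation=[[0,0,0],[0,0,0],[0,0,0],[0,0,0],[0,0,0],[0,0,0],[0,0,0]], hand=[1,1,1,1,1,1,1], newtons=60)

```text
clock: 1.02
eef_pos: [432.4, 288.4, 280.7]
eef_rot: [3.141, 0.0, 2.737]
wrist_force: [-0.3, -0.2, -0.4]
finger_gap: 94.4
finger_force: 0.0
```

Run:
```python
from h import *
im,c=wcam(); print(c)
s=manip.read_state();print(s["eef_pos"],s["eef_rot"])
for n,p in(("s1",(417.5,246,163)),("s2",(535.4,335,163)),("s1f",(417.8,247.7,3)),("s2f",(535.4,336.8,3))): print(n,proj(0,p,c)*1.5625)
cv2.imwrite("pics/w1.png",cv2.resize(im[:,:,::-1],(800,600),interpolation=cv2.INTER_CUBIC))
```

```text
{'f': 332.00035867109, 'c': (257.36151719984167, 187.9014249219837), 'k': -0.08256223955622825, 'R': array([[ 3.94470968e-01,  9.18908295e-01,  4.48373762e-04],
       [ 8.90525910e-01, -3.82407159e-01,  2.46431266e-01],
       [ 2.26619196e-01, -9.68106917e-02, -9.69160167e-01]]), 't': array([-436.54055928, -318.86497893,  393.73418926])}
[431.17277251 289.60603026 280.2759549 ] [-3.14145642e+00 -2.47467817e-04  2.73838813e+00]
s1 [[324.89603438 291.95036366]]
s2 [[532.8432964  404.39249629]]
s1f [[352.61142797 247.81704355]]
s2f [[492.89384279 325.81193869]]
```

View pics/w1.png

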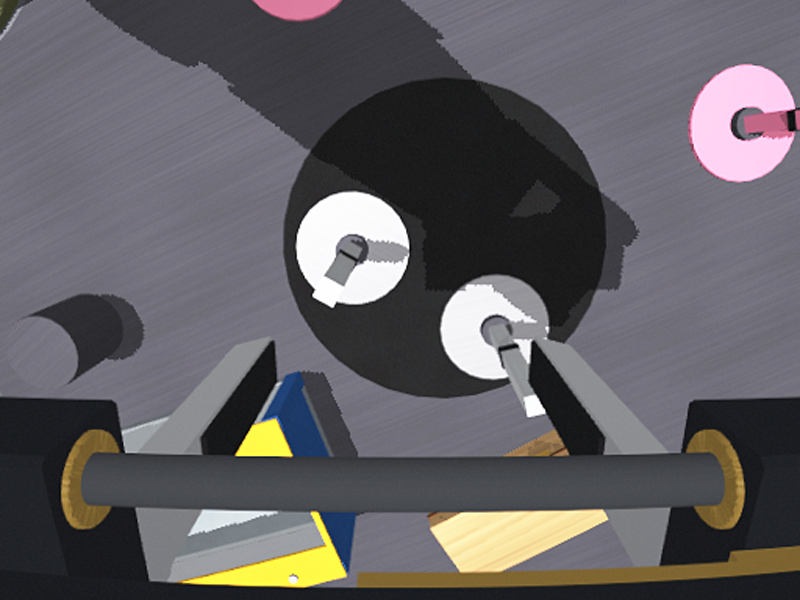

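The wrist view agrees with the triangulation: tops at about (325,295) and (533,404), feet at (352,248) and (494,326). I'll crop the tops to get their yaw.

Run:
```python
from h import *
im,c=wcam()
def crop(u,v,r=18): 
    return cv2.resize(im[v-r:v+r,u-r:u+r,::-1],(400,400),interpolation=cv2.INTER_CUBIC)
u1,v1,u2,v2=208,188,341,258
cv2.imwrite("pics/w2.png",np.hstack([crop(u1,v1),crop(u2,v2)]))
```

```text
(no output)
```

View pics/w2.png

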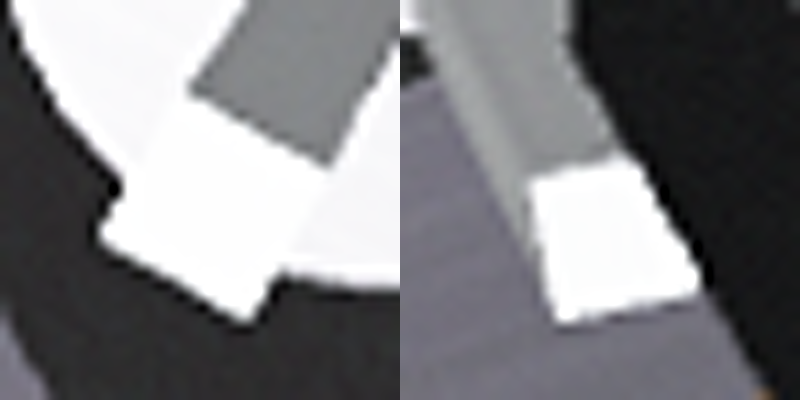

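S1's top corners are at (190,92), (330,165), (250,322) and (100,238) in the left crop. S2's are at (130,182), (228,155), (300,290) and (160,322) in the right.

Run:
```python
from h import *
im,c=wcam(); st=manip.read_state()
def onz(p,z,c=c): 
    return least_squares(lambda q:(proj(0,[*q,z],c)-p).ravel(),[450,300]).x
m=(569.98,-53.3,-.0808)
for o,cs in (((190,170),[(190,92),(330,165),(250,322),(100,238)]),((323,240),[(130,182),(228,155),(300,290),(160,322)])):
    X=np.array([onz(np.array(o)+.09*np.array(p),163) for p in cs]); d=np.roll(X,-1,0)-X
    a=np.arctan2(d[:,1],d[:,0]); print(X.mean(0),np.linalg.norm(d,axis=1),"yaw mod90:",a%(np.pi/2))
print(st["eef_rot"],st["joints"])
R=Ro.from_euler("xyz",st["eef_rot"]).as_matrix(); print("closing dir",np.arctan2(R[1,1],R[0,1]))
for n,p in (("roof+y -x",(-80,195,95)),("roof+y+x",(80,195,95)),("slot",(-45,190,95))): print(n,proj(0,mpt(m,p),c)*1.5625)
```

```text
[417.42199292 248.72912409] [12.99369405 15.2960441  14.30634149 14.81683376] yaw mod90: [0.670353   0.68517827 0.63422892 0.59763141]
[535.60640761 336.57802772] [ 8.93286001 15.23223029 12.79546504 14.23085809] yaw mod90: [1.45545503 0.11071695 1.40694791 1.42499286]
[-3.14109008e+00 -5.90703791e-04  2.74107278e+00] [ 5.23951954e-01  1.83263322e-01  1.49263599e+00  1.69808687e-04
  1.46645030e+00 -6.46342395e-01]
closing dir 1.1702767459546732
roof+y -x [[271.15272944 422.83564701]]
roof+y+x [[342.43637978 578.84831856]]
slot [[282.13340434 461.82200592]]
```

Call:
move_arm(dp=[[-5,-14,0],[-5,-14,0],[-5,-12,0],[0,0,-50],[0,0,-50],[0,0,-41],[0,0,-30],[0,0,0],[0,0,0]], rotation=[[0,0,-0.175],[0,0,-0.175],[0,0,-0.17],[0,0,0],[0,0,0],[0,0,0],[0,0,0],[0,0,0],[0,0,0]], hand=[1,1,1,1,1,1,1,1,0.5])

```text
clock: 2.3
eef_pos: [415.7, 251.2, 110.6]
eef_rot: [3.14, 0.0, 2.222]
wrist_force: [0.6, -0.1, 1.1]
finger_gap: 86.8
finger_force: 0.0
```

Call:
move_arm(dp=[[0,0,0],[0,0,0],[0,0,0],[0,0,0],[0,0,0]], rotation=[[0,0,0],[0,0,0],[0,0,0],[0,0,0],[0,0,0]], hand=[0.2,0,0,0,0], newtons=50)

```text
clock: 2.92
eef_pos: [415.6, 250.4, 109.5]
eef_rot: [3.142, 0.0, 2.221]
wrist_force: [0.3, 0.7, -0.3]
finger_gap: 37.1
finger_force: 0.0
```

Call:
move_arm(dp=[[0,0,0],[0,0,0],[0,0,0],[0,0,0],[0,0,0]], rotation=[[0,0,0],[0,0,0],[0,0,0],[0,0,0],[0,0,0]], hand=[0,0,0,0,0])

```text
clock: 3.55
eef_pos: [415.4, 250.3, 109.3]
eef_rot: [-3.141, -0.0, 2.221]
wrist_force: [-1.3, -0.2, -2.1]
finger_gap: 13.7
finger_force: 50.0
```

Call:
move_arm(dp=[[0,0,10],[0,0,30],[0,0,45],[0,0,45]], rotation=[[0,0,0],[0,0,0],[0,0,0],[0,0,0]], hand=[0,0,0,0])

```text
clock: 4.05
eef_pos: [415.3, 250.3, 241.4]
eef_rot: [3.141, -0.0, 2.221]
wrist_force: [0.5, 0.2, -4.3]
finger_gap: 13.7
finger_force: 50.0
```

Call:
move_arm(dp=[[14,-30,0],[19,-47,0],[22,-54,0],[22,-54,0],[22,-54,0],[22,-54,0],[18,-43,0],[10,-27,0],[0,0,0]], rotation=[[0,0,0],[0,0,-0.1],[0,0,-0.13],[0,0,-0.13],[0,0,-0.13],[0,0,-0.13],[0,0,-0.11],[0,0,0],[0,0,0]], hand=[0,0,0,0,0,0,0,0,0])

```text
clock: 5.18
eef_pos: [564.6, -114.2, 239.4]
eef_rot: [-3.141, 0.0, 1.489]
wrist_force: [0.6, 0.6, -4.2]
finger_gap: 13.6
finger_force: 50.0
```

Run:
```python
from h import *
s=manip.read_state();print(s["eef_pos"],s["eef_rot"],s["wrist_force"],s["finger_gap"],s["finger_force"])
im,c=wcam()
m=(569.98,-53.3,-.0808)
for p in [(-80,-195,95),(80,-195,95),(80,195,95),(-80,195,95),(-45,-190,95),(45,-190,95),(45,190,95),(-45,190,95)]: print(p,proj(0,mpt(m,p),c)*1.5625)
cv2.imwrite("pics/w3.png",cv2.resize(im[:,:,::-1],(800,600),interpolation=cv2.INTER_CUBIC))
```

```text
[ 564.64526887 -114.20586349  239.35202223] [-3.14101358e+00  2.95566090e-05  1.48852457e+00] [ 0.63461162  0.55087293 -4.1877436 ] 13.640994133137358 49.99875068664551
(-80, -195, 95) [[290.96918067 462.24975926]]
(80, -195, 95) [[515.64339098 461.80100157]]
(80, 195, 95) [[ 543.47722854 -163.26337749]]
(-80, 195, 95) [[ 260.49208222 -162.52589016]]
(-45, -190, 95) [[339.66813557 456.44521908]]
(45, -190, 95) [[466.90613969 456.19038031]]
(45, 190, 95) [[ 481.95659647 -156.63643644]]
(-45, 190, 95) [[ 322.02946407 -156.21787597]]
```

View pics/w3.png

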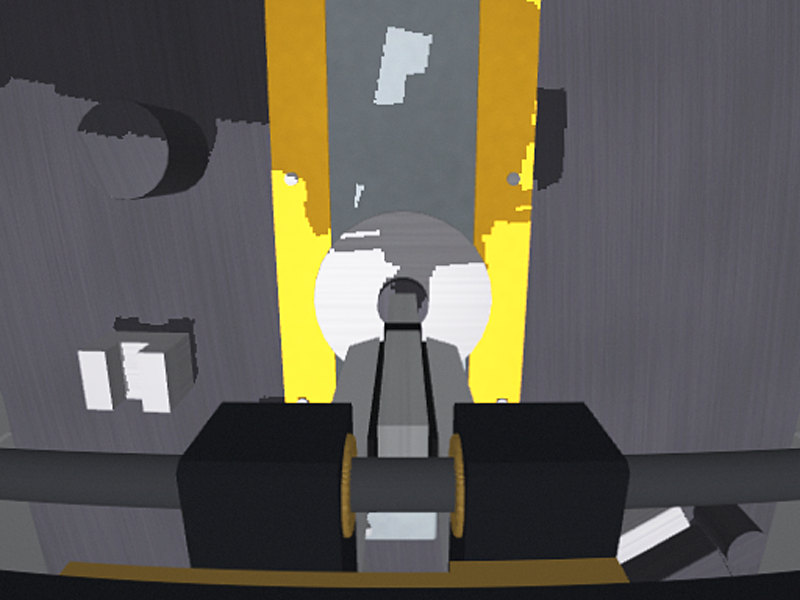

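The roof edges and slot fall within a pixel or two of prediction: slot edges at about x=328 and 478 at row 100, against 329 and 476 predicted. The stand hangs upright and centred, foot centre at (403,297). Next I tip it 40° about the foot centre.

Call:
move_arm(dp=[[-12.3,1.0,9],[-14.5,1.2,-3.1],[-14.0,1.1,-5.1],[-13.1,1.1,-7.0],[-12.0,1.0,-8.7],[0,0,0]], rotation=[[-0.0113,-0.1392,0],[-0.0113,-0.1392,0],[-0.0113,-0.1392,0],[-0.0113,-0.1392,0],[-0.0113,-0.1392,0],[0,0,0]], hand=[0,0,0,0,0,0])

```text
clock: 5.98
eef_pos: [496.2, -105.7, 222.8]
eef_rot: [2.446, -0.001, 1.491]
wrist_force: [0.5, 0.3, -4.3]
finger_gap: 13.7
finger_force: 50.0
```

```bash
cat > chk.py <<'E'
from h import *
import sys
m=(569.98,-53.3,-.0808)
s=manip.read_state();R=Ro.from_euler("xyz",s["eef_rot"]).as_matrix();u=106.4
P=s["eef_pos"]+u*R[:,2]; d=P-[m[0],m[1],0]; c,q=np.cos(m[2]),np.sin(m[2])
a=R[:,2]; am=(c*a[0]+q*a[1],-q*a[0]+c*a[1],a[2])
print("P machine",c*d[0]+q*d[1],-q*d[0]+c*d[1],P[2],"tool dir deg",np.degrees(np.arctan2(am[0],-am[2])),np.degrees(np.arcsin(am[1])),"gap",s["finger_gap"],s["clock"])
for n in sys.argv[1:]:
    im=camera(n)["image"]; cv2.imwrite(f"pics/{n}_{s['clock']:.0f}.png",cv2.resize(im[:,:,::-1],(800,600),interpolation=cv2.INTER_CUBIC))
E
python3 chk.py wrist scene; ls pics
```

```text
P machine -1.1592971707279114 -57.98568855913623 141.10421317881713 tool dir deg 39.8675472203832 0.085860778749958 gap 13.658889400109906 5.975
scene0.png
scene_6.png
side0.png
w1.png
w2.png
w3.png
wrist_6.png
```

View pics/wrist_6.png

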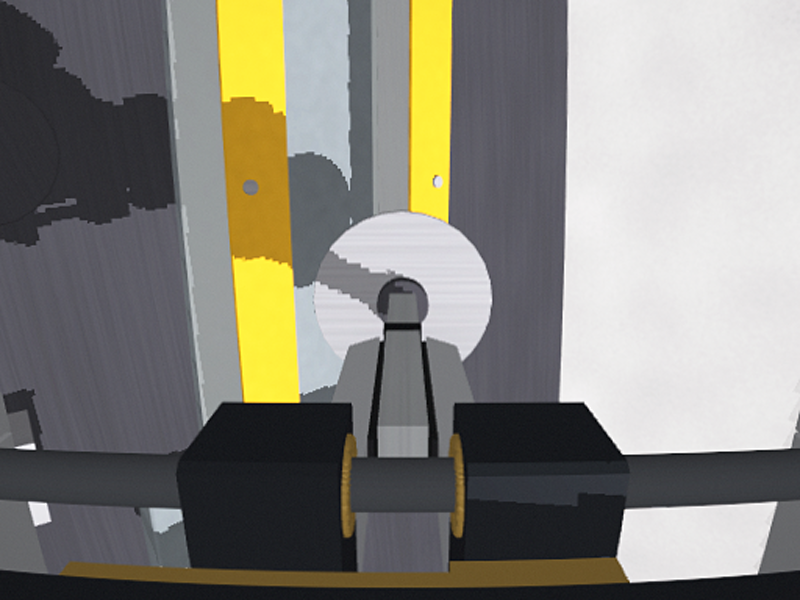

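```bash
for i in 1 2 3; do python3 chk.py; done
python3 - <<'E'
from h import *
im,c=wcam();m=(569.98,-53.3,-.0808)
t=np.arange(0,360,10)*np.pi/180;th=np.radians(40)
print("slot L/R", proj(0,mpt(m,[(-45,0,95),(-45,190,95),(45,0,95),(45,190,95)]),c)*1.5625)
for Px in(-1.2,2):
    q=mpt(m,np.c_[Px+50*np.cos(t)*np.cos(th),-58+50*np.sin(t),141+50*np.cos(t)*np.sin(th)]); p=proj(0,q,c)*1.5625; print(Px,p.min(0),p.max(0))
E
```

```text
P machine 1.8511054150242252 -58.81323329096692 144.01685403369467 tool dir deg 39.99765821692722 0.037999040589977134 gap 13.760970372242744 6.075
P machine 1.8511054150242252 -58.81323329096692 144.01685403369467 tool dir deg 39.99765821692722 0.037999040589977134 gap 13.760970372242744 6.075
P machine 1.8511054150242252 -58.81323329096692 144.01685403369467 tool dir deg 39.99765821692722 0.037999040589977134 gap 13.760970372242744 6.075
slot L/R [[ 281.19369773  187.09548181]
 [ 270.1658002  -183.35024949]
 [ 404.12443776  182.81868424]
 [ 404.58497979 -128.66312075]]
-1.2 [306.50917778 202.12798567] [481.90308747 372.6892998 ]
2 [311.39437704 201.85450159] [485.62307488 371.34325522]
```

Call:
move_arm(dp=[[0.7,0,-25],[0,0,-20],[0,0,-15],[0,0,-12],[0,0,0]], rotation=[[0,0,0],[0,0,0],[0,0,0],[0,0,0],[0,0,0]], hand=[0,0,0,0,0])

```text
clock: 6.75
eef_pos: [500.1, -106.8, 152.4]
eef_rot: [2.445, -0.0, 1.492]
wrist_force: [-0.1, 0.2, -3.7]
finger_gap: 13.9
finger_force: 50.0
```

```bash
python3 chk.py; python3 chk.py scene; ls -t pics|head -1
python3 - <<'E'
import cv2,glob,os
f=max(glob.glob("pics/scene_*.png"),key=os.path.getmtime);i=cv2.imread(f)
cv2.imwrite("pics/sc_a.png",cv2.resize(i[100:440,140:480],(600,600)))
E
```

```text
P machine 2.9243996266097554 -58.86826179963537 70.78205189389084 tool dir deg 39.93155370395911 0.07221086029445486 gap 13.877612185343635 6.75
P machine 2.9243996266097554 -58.86826179963537 70.78205189389084 tool dir deg 39.93155370395911 0.07221086029445486 gap 13.877612185343635 6.75
scene_7.png
```

View pics/sc_a.png

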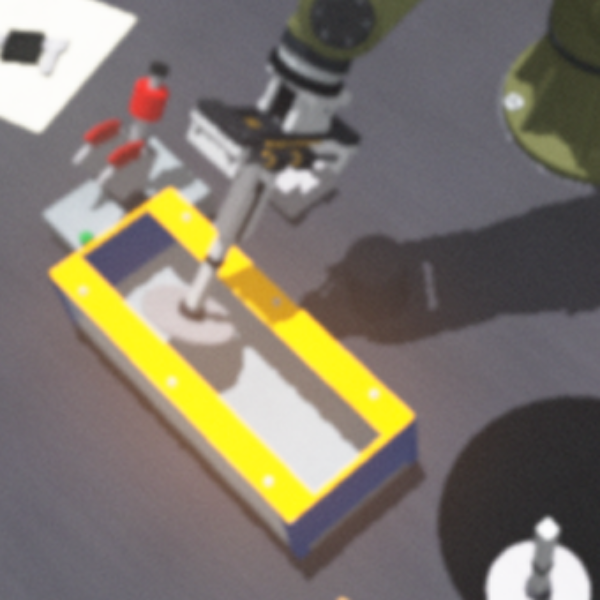

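The foot is tilted through the slot and not touching anything. I'll go on down, shift +x and right it.

Call:
move_arm(dp=[[0,0,-9],[4,-0.3,-7],[4,-0.3,-6],[0,0,0]], rotation=[[0,0,0],[0,0,0],[0,0,0],[0,0,0]], hand=[0,0,0,0])

```text
clock: 7.3
eef_pos: [507.6, -107.7, 130.2]
eef_rot: [2.444, 0.0, 1.491]
wrist_force: [-0.4, -0.4, -3.9]
finger_gap: 13.9
finger_force: 50.0
```

Call:
move_arm(dp=[[10.2,-0.8,8.7],[11.3,-0.9,7.0],[12.2,-1,5.1],[12.7,-1,3.1],[13,-1,1.0],[0,0,0],[0,0,0]], rotation=[[0.0113,0.1392,0],[0.0113,0.1392,0],[0.0113,0.1392,0],[0.0113,0.1392,0],[0.0113,0.1392,0],[0,0,0],[0,0,0]], hand=[0,0,0,0,0,0,0])

```text
clock: 8.18
eef_pos: [565.0, -108.5, 152.4]
eef_rot: [3.093, -0.015, 1.495]
wrist_force: [-0.8, 0.4, -4.2]
finger_gap: 13.6
finger_force: 50.0
```

```bash
python3 chk.py
```

```text
P machine 4.682772636391098 -53.72884951703009 46.09091180217173 tool dir deg 2.7862083654236445 0.8913263971427672 gap 13.637052549435833 8.175
```

Call:
move_arm(dp=[[1.5,0,0],[0,0,0],[0,0,-15],[0,0,-10],[0,0,-6],[0,0,0]], rotation=[[-0.0116,0.0497,0],[0,0,0],[0,0,0],[0,0,0],[0,0,0],[0,0,0]], hand=[0,0,0,0,0,0])

```text
clock: 8.93
eef_pos: [566.6, -108.5, 121.1]
eef_rot: [-3.14, -0.0, 1.494]
wrist_force: [0.7, 0.5, -3.3]
finger_gap: 14.0
finger_force: 50.0
```

```bash
python3 chk.py; python3 -c "
from cell import manip;print(manip.read_state()['wrist_force'])"
```

```text
P machine 0.9082365120428952 -55.24602076208146 14.698095210768855 tool dir deg -0.09822592108203447 0.01591569762146008 gap 13.975399218908652 8.925
[ 0.66104916  0.54408234 -3.29807772]
```

Call:
move_arm(dp=[[0,0,-1.5],[0,0,-1],[0,0,0]], rotation=[[0,0,0],[0,0,0],[0,0,0]], hand=[0,0,0])

```text
clock: 9.3
eef_pos: [566.9, -108.5, 119.2]
eef_rot: [-3.141, -0.0, 1.494]
wrist_force: [-0.3, -0.4, -4.3]
finger_gap: 13.9
finger_force: 50.0
```

Call:
move_arm(dp=[[0,0,-1],[0,0,0]], rotation=[[0,0,0],[0,0,0]], hand=[0,0])

```text
clock: 9.55
eef_pos: [566.9, -108.5, 118.3]
eef_rot: [-3.141, -0.0, 1.494]
wrist_force: [0.3, 0.3, -2.5]
finger_gap: 13.9
finger_force: 50.0
```

Call:
move_arm(dp=[[0,0,-1],[0,0,0]], rotation=[[0,0,0],[0,0,0]], hand=[0,0])

```text
clock: 9.8
eef_pos: [567.1, -108.4, 118.3]
eef_rot: [3.142, 0.0, 1.495]
wrist_force: [-3.4, 1.8, 7.4]
finger_gap: 13.6
finger_force: 50.0
```

Call:
move_arm(dp=[[0,0,0],[0,0,0],[0,0,0],[0,0,0],[0,0,0],[0,0,20],[0,0,50],[0,0,50]], rotation=[[0,0,0],[0,0,0],[0,0,0],[0,0,0],[0,0,0],[0,0,0],[0,0,0],[0,0,0]], hand=[0.5,0.5,0.5,0.5,0.5,0.5,1,1])

```text
clock: 10.8
eef_pos: [566.6, -108.5, 238.5]
eef_rot: [-3.14, -0.0, 1.494]
wrist_force: [0.2, -0.1, -0.4]
finger_gap: 64.0
finger_force: 0.0
```

Call:
move_arm(dp=[[-3,40,0],[-4,55,0],[-4,55,0],[-4,55,0],[-4,55,0],[-4,55,0],[-4,55,0],[-4,35,0],[0,0,0]], rotation=[[0,0,0],[0,0,0],[0,0,0],[0,0,0],[0,0,0],[0,0,0],[0,0,0],[0,0,-0.06],[0,0,0]], hand=[1,1,1,1,1,1,1,1,1])

```text
clock: 11.92
eef_pos: [535.2, 298.4, 236.7]
eef_rot: [-3.14, 0.0, 1.437]
wrist_force: [1.0, -0.3, -0.3]
finger_gap: 93.9
finger_force: 0.0
```

Run:
```python
from h import *
im,c=wcam(); st=manip.read_state(); print(st["eef_pos"],st["eef_rot"])
for p in((535.5,336.5,163),(535.5,336.5,3),(417.5,248,3)): print(proj(0,p,c)*1.5625)
a=cv2.resize(im[:,:,::-1],(800,600),interpolation=cv2.INTER_CUBIC)
s=camera("scene")["image"][:,:,::-1]
b=cv2.resize(s[60:276,90:330],(440,396),interpolation=cv2.INTER_CUBIC)
o=np.zeros((600,800,3),np.uint8); o[:300,:400]=cv2.resize(a,(400,300)); o[:396,400:]=b[:,:400]; cv2.imwrite("pics/mix.png",o)
```

```text
[535.56981677 297.04219568 236.82785317] [-3.14024655e+00  3.01465221e-04  1.43650337e+00]
[[392.7845599  234.30049301]]
[[396.59850059 207.08017432]]
[[272.29753587 331.50837618]]
```

View pics/mix.png

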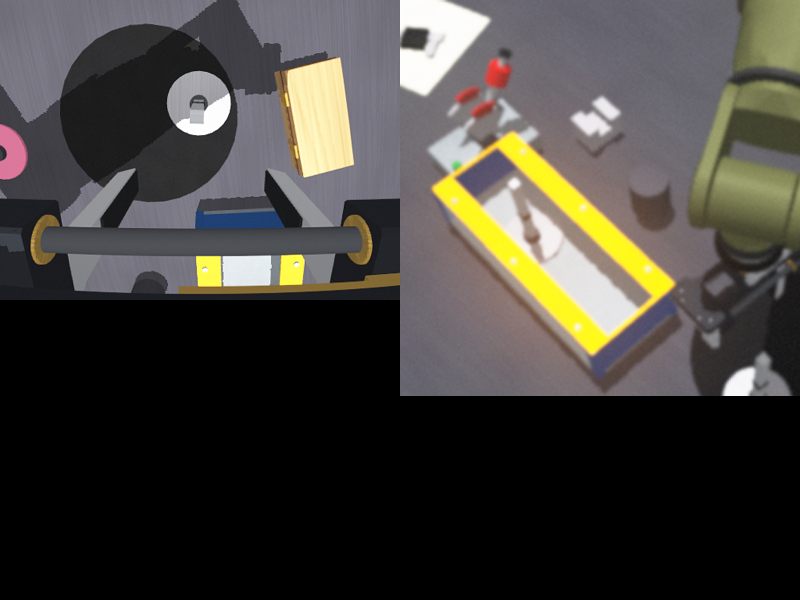

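Stand 1 is upright in the chamber, column top near (514,184). Stand 2 is where predicted, foot at about (398,206) at full scale, and square to the gripper.

Call:
move_arm(dp=[[0,39.5,0],[0,0,-45],[0,0,-45],[0,0,-25],[0,0,-12],[0,0,0],[0,0,0],[0,0,0],[0,0,0],[0,0,0]], rotation=[[0,0,0],[0,0,0],[0,0,0],[0,0,0],[0,0,0],[0,0,0],[0,0,0],[0,0,0],[0,0,0],[0,0,0]], hand=[1,1,1,1,1,0.5,0.3,0,0,0])

```text
clock: 13.28
eef_pos: [535.9, 336.1, 110.4]
eef_rot: [-3.141, -0.0, 1.435]
wrist_force: [-0.6, 0.1, -0.7]
finger_gap: 47.5
finger_force: 0.0
```

Call:
move_arm(dp=[[0,0,0],[0,0,0],[0,0,0],[0,0,0],[0,0,0],[0,0,0],[0,0,0]], rotation=[[0,0,0],[0,0,0],[0,0,0],[0,0,0],[0,0,0],[0,0,0],[0,0,0]], hand=[0,0,0,0,0,0,0])

```text
clock: 14.15
eef_pos: [535.8, 336.0, 110.2]
eef_rot: [-3.141, -0.0, 1.434]
wrist_force: [-0.6, -0.3, -0.1]
finger_gap: 13.3
finger_force: 50.0
```

Call:
move_arm(dp=[[0,0,15],[0,0,40],[0,0,45],[0,0,40]], rotation=[[0,0,0],[0,0,0],[0,0,0],[0,0,0]], hand=[0,0,0,0])

```text
clock: 14.65
eef_pos: [535.7, 336.0, 252.8]
eef_rot: [-3.141, -0.001, 1.434]
wrist_force: [-0.9, -0.7, -3.1]
finger_gap: 13.6
finger_force: 50.0
```

Call:
move_arm(dp=[[5,-35,0],[6,-50,0],[7,-55,0],[7,-55,0],[7,-55,0],[5,-40,0],[3,-24.5,0],[0,0,0],[0,0,0]], rotation=[[0,0,0.01],[0,0,0.01],[0,0,0.01],[0,0,0.01],[0,0,0.015],[0,0,0],[0,0,0],[0,0,0],[0,0,0]], hand=[0,0,0,0,0,0,0,0,0])

```text
clock: 15.78
eef_pos: [575.8, 22.1, 250.6]
eef_rot: [-3.141, -0.0, 1.49]
wrist_force: [0.0, 1.6, -3.0]
finger_gap: 13.6
finger_force: 50.0
```

```bash
sed -i 's/u=106.4/u=107/' chk.py; python3 chk.py wrist; ls -t pics|head -1
```

```text
P machine -0.4055964973298476 75.70304064016256 143.62125559794833 tool dir deg -0.04112347338849785 0.01874413223258819 gap 13.563824400070963 15.775
wrist_16.png
```

Call:
move_arm(dp=[[-11.5,1.0,-1],[-14.5,1.2,-3.1],[-14.0,1.1,-5.1],[-13.1,1.1,-7.0],[-12.0,1.0,-8.7],[0,0,0],[0,0,0]], rotation=[[-0.0113,-0.1392,0],[-0.0113,-0.1392,0],[-0.0113,-0.1392,0],[-0.0113,-0.1392,0],[-0.0113,-0.1392,0],[0,0,0],[0,0,0]], hand=[0,0,0,0,0,0,0])

```text
clock: 16.7
eef_pos: [511.5, 27.4, 226.5]
eef_rot: [2.444, -0.001, 1.49]
wrist_force: [0.1, 0.2, -2.8]
finger_gap: 13.8
finger_force: 50.0
```

```bash
python3 chk.py
```

```text
P machine 3.897125124992016 75.75082033030617 144.4741255726943 tool dir deg 39.94316123040058 0.03135149518588522 gap 13.844258068816764 16.7
```

Call:
move_arm(dp=[[-1,0,-25],[0,0,-20],[0,0,-15],[0,0,-12],[0,0,0]], rotation=[[0,0,0],[0,0,0],[0,0,0],[0,0,0],[0,0,0]], hand=[0,0,0,0,0])

```text
clock: 17.32
eef_pos: [510.1, 26.9, 152.8]
eef_rot: [2.446, -0.0, 1.489]
wrist_force: [0.4, -1.2, -2.7]
finger_gap: 13.4
finger_force: 50.0
```

Call:
move_arm(dp=[[0,0,-9],[4,-0.3,-7],[4,-0.3,-6],[0,0,0]], rotation=[[0,0,0],[0,0,0],[0,0,0],[0,0,0]], hand=[0,0,0,0])

```text
clock: 17.82
eef_pos: [517.9, 26.3, 130.7]
eef_rot: [2.445, -0.0, 1.49]
wrist_force: [-0.0, 0.8, -3.1]
finger_gap: 14.0
finger_force: 50.0
```

```bash
python3 chk.py
```

```text
P machine 10.25481856600437 75.06676680714259 48.6234248729874 tool dir deg 39.897314560792964 -0.011262856328575243 gap 14.026748682220736 17.825
```

Clear so far. I'll right it in two smaller-step calls so no row is cut short.

Call:
move_arm(dp=[[10.2,-0.8,8.7],[11.3,-0.9,7.0],[12.2,-1,5.1],[6.4,-0.5,1.7],[6.4,-0.5,1.3],[6.5,-0.5,0.6],[6.5,-0.5,0.4],[0,0,0],[0,0,0]], rotation=[[0.0113,0.1392,0],[0.0113,0.1392,0],[0.0113,0.1392,0],[0.0056,0.0696,0],[0.0056,0.0696,0],[0.0056,0.0696,0],[0.0056,0.0696,0],[0,0,0],[0,0,0]], hand=[0,0,0,0,0,0,0,0,0])

```text
clock: 18.95
eef_pos: [577.0, 21.7, 155.9]
eef_rot: [3.141, 0.0, 1.49]
wrist_force: [-0.2, 0.1, -2.6]
finger_gap: 13.4
finger_force: 50.0
```

```bash
python3 chk.py
```

```text
P machine 1.0110580749868578 75.2800852630566 48.93660409956259 tool dir deg 0.012662977062274261 -0.004272168127901956 gap 13.430522757070776 18.95
```

Call:
move_arm(dp=[[0,0,-16],[0,0,-11],[0,0,-7],[0,0,-1.5],[0,0,0]], rotation=[[0,0,0],[0,0,0],[0,0,0],[0,0,0],[0,0,0]], hand=[0,0,0,0,0])

```text
clock: 19.58
eef_pos: [577.4, 21.6, 120.7]
eef_rot: [-3.141, 0.0, 1.49]
wrist_force: [0.5, -0.4, -2.5]
finger_gap: 13.3
finger_force: 50.0
```

Call:
move_arm(dp=[[0,0,-1],[0,0,0]], rotation=[[0,0,0],[0,0,0]], hand=[0,0])

```text
clock: 19.82
eef_pos: [577.3, 21.6, 119.7]
eef_rot: [-3.141, 0.0, 1.489]
wrist_force: [0.5, 0.4, -3.4]
finger_gap: 13.7
finger_force: 50.0
```

Call:
move_arm(dp=[[0,0,-1],[0,0,0]], rotation=[[0,0,0],[0,0,0]], hand=[0,0])

```text
clock: 20.08
eef_pos: [577.4, 21.6, 119.1]
eef_rot: [-3.141, 0.0, 1.489]
wrist_force: [-2.3, 1.1, 3.8]
finger_gap: 13.6
finger_force: 50.0
```

Call:
move_arm(dp=[[0,0,-0.8],[0,0,0]], rotation=[[0,0,0],[0,0,0]], hand=[0,0])

```text
clock: 20.32
eef_pos: [577.4, 21.7, 119.1]
eef_rot: [3.142, 0.0, 1.49]
wrist_force: [-5.9, 1.5, 12.2]
finger_gap: 13.9
finger_force: 50.0
```

Call:
move_arm(dp=[[0,0,0],[0,0,0],[0,0,0],[0,0,0],[0,0,0],[0,0,20],[0,0,50],[0,0,55]], rotation=[[0,0,0],[0,0,0],[0,0,0],[0,0,0],[0,0,0],[0,0,0],[0,0,0],[0,0,0]], hand=[0.5,0.5,0.5,0.5,0.5,0.5,1,1])

```text
clock: 21.32
eef_pos: [576.9, 21.6, 243.8]
eef_rot: [-3.139, 0.0, 1.489]
wrist_force: [0.9, 0.6, 0.5]
finger_gap: 63.3
finger_force: 0.0
```

Call:
move_arm(dp=[[-18,-36,10],[-20,-36,10],[-20,-36,10],[-20,-36,10],[-20,-36,10],[-20,-36,10],[-20,-36,10],[-20,-36,10],[-20,-36,0],[0,-8,0]], rotation=[[0,0,-0.157],[0,0,-0.157],[0,0,-0.157],[0,0,-0.157],[0,0,-0.157],[0,0,-0.157],[0,0,-0.157],[0,0,-0.157],[0,0,-0.157],[0,0,-0.157]], hand=[1,1,1,1,1,1,1,1,1,1])

```text
clock: 22.58
eef_pos: [398.1, -312.1, 322.9]
eef_rot: [-3.141, 0.0, -0.088]
wrist_force: [0.3, 0.4, -0.0]
finger_gap: 94.3
finger_force: 0.0
```

Call:
move_arm(dp=[[0,0,0],[0,0,0]], rotation=[[0,0,0],[0,0,0]], hand=[1,1])

```text
clock: 22.82
eef_pos: [399.4, -309.9, 322.8]
eef_rot: [-3.14, 0.0, -0.076]
wrist_force: [-0.4, 0.4, 0.7]
finger_gap: 93.9
finger_force: 0.0
```

Run:
```python
from h import *
im,c=wcam(); st=manip.read_state(); print(st["eef_pos"],st["eef_rot"],st["joints"])
m=(569.98,-53.3,-.0808)
for th in(0,.05): 
  a=th-.6
  for L in(0,115,158): print(th,L,proj(0,mpt(m,[-55+L*np.sin(a),-268,50+L*np.cos(a)]),c)*1.5625)
print(proj(0,mpt(m,[(-80,-195,95),(-45,-190,95),(-130,-310,40),(-130,-200,40),(30,-310,40)]),c)*1.5625)
cv2.imwrite("pics/w5.png",cv2.resize(im[:,:,::-1],(800,600),interpolation=cv2.INTER_CUBIC))
s=camera("scene")["image"][:,:,::-1]; t=camera("side")["image"][:,:,::-1]
cv2.imwrite("pics/mix2.png",np.hstack([cv2.resize(s[70:270,90:270],(400,444),interpolation=cv2.INTER_CUBIC),cv2.resize(t[140:340,240:420],(400,444),interpolation=cv2.INTER_CUBIC)]))
```

```text
[ 399.49957898 -309.84886921  322.82422925] [-3.14061751e+00  6.89242674e-06 -7.68209331e-02] [-7.32548874e-01  1.36212733e-01  1.45048788e+00  7.68794063e-04
  1.55549209e+00  9.15056393e-01]
0 0 [[402.21826535 134.72211242]]
0 115 [[401.75023002 224.84361969]]
0 158 [[401.51846642 269.74014833]]
0.05 0 [[402.21826535 134.72211242]]
0.05 115 [[401.76452659 218.30067447]]
0.05 158 [[401.53574487 260.68170989]]
[[307.0324354  165.27369106]
 [298.95824652 118.16366093]
 [449.09921479 222.60747212]
 [325.67776242 222.24919299]
 [453.06821767  31.17160352]]
```

View pics/w5.png

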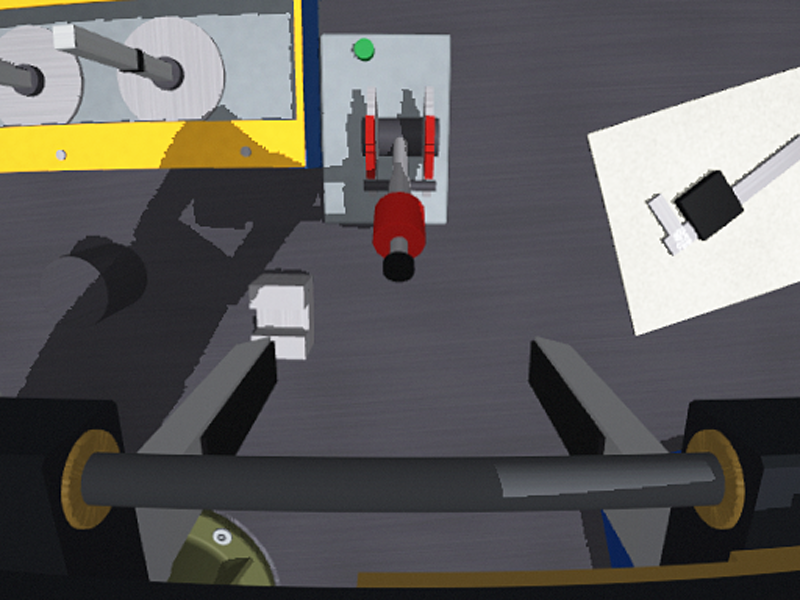

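View pics/mix2.png

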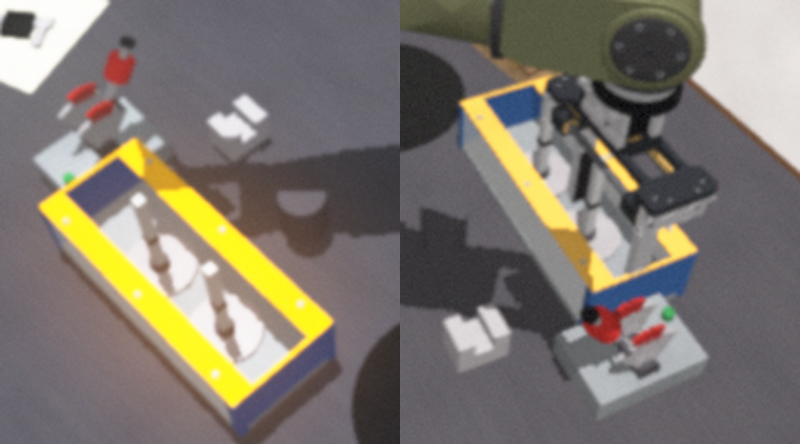

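The chamber holds both stands upright. The wrist view matches the predicted housing corners (447,223), (325,222) and puts the cap at (398,266), so the lever is at about 0.02 rad. Next I align the tool with the lever above the cap.

Call:
move_arm(dp=[[-2.4,1,-14],[-2.4,1,-25],[-2.4,1,-25],[-2.4,0.7,-25],[0,0,-25],[0,0,0],[0,0,0]], rotation=[[-0.0117,-0.1445,0],[-0.0117,-0.1445,0],[-0.0117,-0.1445,0],[-0.0117,-0.1445,0],[0,0,0],[0,0,0],[0,0,0]], hand=[1,0.7,0.7,0.7,0.7,0.7,0.7])

```text
clock: 23.85
eef_pos: [390.2, -306.9, 210.0]
eef_rot: [3.141, -0.581, -0.078]
wrist_force: [-0.2, -0.2, -0.2]
finger_gap: 66.3
finger_force: 0.0
```

```bash
cat > lev.py <<'E'
from h import *
m=(569.98,-53.3,-.0808)
s=manip.read_state();R=Ro.from_euler("xyz",s["eef_rot"]).as_matrix()
c,q=np.cos(m[2]),np.sin(m[2]); W=np.array([[c,q,0],[-q,c,0],[0,0,1]])
p=W@(s["eef_pos"]-[m[0],m[1],0]); a=W@R[:,2]; y=W@R[:,1]
r=p-[-55,-266.5,50]
print("TCPm",p.round(1),"tooldir ang",np.arctan2(a[0],-a[2]).round(4),"dir y",a[1].round(4),"close",y.round(3),"TCP dist",np.hypot(r[0],r[2]).round(1),"lean of TCP",np.arctan2(-r[0],r[2]).round(4),"F",s["wrist_force"].round(1),"gap",s["finger_gap"].round(1),s["finger_force"],s["clock"])
E
python3 lev.py
python3 - <<'E'
from h import *
im,c=wcam(); cv2.imwrite("pics/w6.png",cv2.resize(im[:,:,::-1],(800,600),interpolation=cv2.INTER_CUBIC))
E
```

```text
Traceback (most recent call last):
  File "lev.py", line 7, in <module>
    print("TCPm",p.round(1),"tooldir ang",np.arctan2(a[0],-a[2]).round(4),"dir y",a[1].round(4),"close",y.round(3),"TCP dist",np.hypot(r[0],r[2]).round(1),"lean of TCP",np.arctan2(-r[0],r[2]).round(4),"F",s["wrist_force"].round(1),"gap",s["finger_gap"].round(1),s["finger_force"],s["clock"])
                                                                                                                                                                                                                                             ^^^^^^^^^^^^^^^^^^^^^
AttributeError: 'float' object has no attribute 'round'
```

View pics/w6.png

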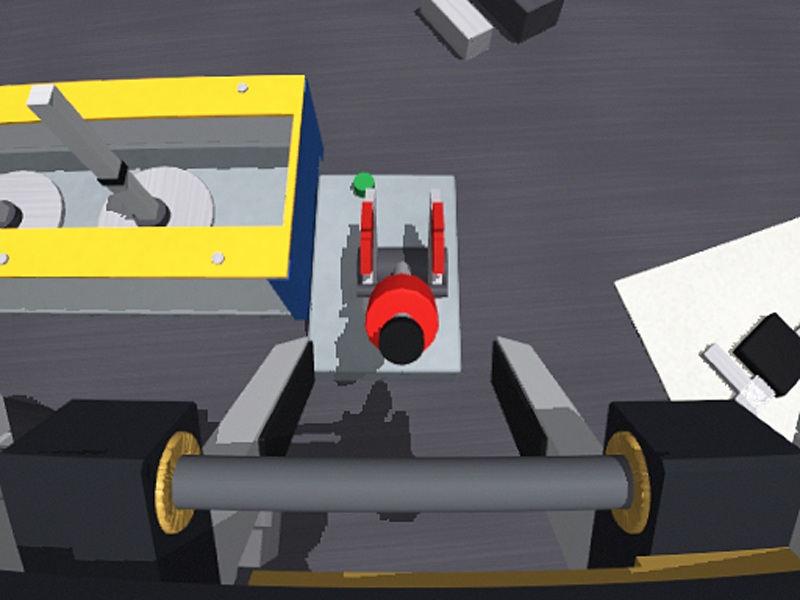

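The lever cap at (402,340) is centred between the fingertips (313 and 492). I'll slide down the lever and grip the collar.

Call:
move_arm(dp=[[15,-1.2,-23],[15,-1.2,-23],[12,-1.0,-18.3],[7.7,-0.6,-11.8],[0,0,0],[0,0,0],[0,0,0],[0,0,0],[0,0,0],[0,0,0]], rotation=[[0,0,0],[0,0,0],[0,0,0],[0,0,0],[0,0,0],[0,0,0],[0,0,0],[0,0,0],[0,0,0],[0,0,0]], hand=[0.7,0.7,0.7,0.7,0.5,0.3,0.2,0.2,0.2,0.2], newtons=50)

```text
clock: 25.15
eef_pos: [439.3, -310.4, 133.3]
eef_rot: [-3.14, -0.58, -0.08]
wrist_force: [-3.5, 4.5, 5.6]
finger_gap: 35.1
finger_force: 50.0
```

```bash
sed -i 's/s\["finger_gap"\].round(1)/s["finger_gap"]/' lev.py; python3 lev.py
```

```text
TCPm [-109.5 -266.8  133.3] tooldir ang 0.5803 dir y 0.0015 close [ 0.001 -1.    -0.001] TCP dist 99.5 lean of TCP 0.5792 F [-3.5  4.5  5.6] gap 35.12915612361488 50.00251829624176 25.15
```

Call:
move_arm(dp=[[-3.4,0.3,5.2],[-3.4,0.3,5.2],[-3.3,0.2,5.1],[0,0,0]], rotation=[[0,0,0],[0,0,0],[0,0,0],[0,0,0]], hand=[0.2,0.2,0.2,0.2])

```text
clock: 25.65
eef_pos: [429.0, -309.5, 148.2]
eef_rot: [-3.14, -0.579, -0.081]
wrist_force: [6.4, 2.1, -7.5]
finger_gap: 35.6
finger_force: 50.0
```

```bash
python3 lev.py
```

```text
TCPm [-119.9 -266.8  148.2] tooldir ang 0.5795 dir y 0.0016 close [ 0.001 -1.    -0.001] TCP dist 117.7 lean of TCP 0.5838 F [ 6.4  2.1 -7.5] gap 35.603523163673465 49.993157386779785 25.65
```

The spring pull is about 9.8 N along the lever, so the collar is lifted. Now I swing it over.

Call:
move_arm(dp=[[7.3,-0.6,4.4],[7.6,-0.6,3.9],[7.9,-0.6,3.3],[8.1,-0.6,2.7],[8.3,-0.7,2.15],[8.4,-0.7,1.55]], rotation=[[0.00585,0.0723,0],[0.00585,0.0723,0],[0.00585,0.0723,0],[0.00585,0.0723,0],[0.00585,0.0723,0],[0.00585,0.0723,0]], hand=[0.2,0.2,0.2,0.2,0.2,0.2])

```text
clock: 26.4
eef_pos: [476.3, -313.5, 165.3]
eef_rot: [-3.14, -0.14, -0.081]
wrist_force: [-0.3, 2.4, -9.5]
finger_gap: 35.2
finger_force: 50.0
```

```bash
python3 lev.py
```

```text
TCPm [ -72.3 -266.9  165.3] tooldir ang 0.1402 dir y 0.0016 close [-0.    -1.    -0.002] TCP dist 116.6 lean of TCP 0.1491 F [-0.3  2.4 -9.5] gap 35.2495509666828 49.993135929107666 26.4
```

Call:
move_arm(dp=[[8.5,-0.7,1.4],[8.5,-0.7,0.6],[8.5,-0.7,-0.3],[8.5,-0.7,-0.9],[8.4,-0.7,-1.5],[8.3,-0.7,-2.1],[0,0,0]], rotation=[[0.00585,0.0723,0],[0.00585,0.0723,0],[0.00585,0.0723,0],[0.00585,0.0723,0],[0.00585,0.0723,0],[0.00585,0.0723,0],[0,0,0]], hand=[0.2,0.2,0.2,0.2,0.2,0.2,0.2])

```text
clock: 27.28
eef_pos: [527.6, -317.7, 161.2]
eef_rot: [-3.139, 0.293, -0.08]
wrist_force: [-0.2, 0.6, -9.0]
finger_gap: 35.1
finger_force: 50.0
```

```bash
python3 lev.py
```

```text
TCPm [ -20.9 -267.   161.2] tooldir ang -0.293 dir y 0.0021 close [ 0.    -1.    -0.002] TCP dist 116.3 lean of TCP -0.2972 F [-0.2  0.6 -9. ] gap 35.0584471238386 49.99369025230408 27.275
```

Call:
move_arm(dp=[[-1.6,0.1,-5.3],[-1.6,0.1,-5.3],[-1.5,0.1,-4.8],[-0.3,0,-1.0],[0,0,0]], rotation=[[0,0,0],[0,0,0],[0,0,0],[0,0,0],[0,0,0]], hand=[0.2,0.2,0.2,0.2,0.2])

```text
clock: 27.9
eef_pos: [522.4, -317.4, 147.2]
eef_rot: [-3.14, 0.291, -0.08]
wrist_force: [-1.0, 5.2, -7.4]
finger_gap: 35.5
finger_force: 50.0
```

```bash
python3 lev.py
```

```text
TCPm [ -26.1 -267.1  147.2] tooldir ang -0.2907 dir y 0.0013 close [-0.    -1.    -0.001] TCP dist 101.4 lean of TCP -0.2891 F [-1.   5.2 -7.4] gap 35.50132336208048 49.99514579772949 27.9
```

Spring pull is still about 7 N, so it is roughly 1–2 mm from the bottom. I'll go a little lower, then open so the collar drops fully.

Call:
move_arm(dp=[[-0.4,0,-1.4],[0,0,0],[0,0,0],[0,0,0],[0,0,0],[0,0,0],[0,0,0],[0,0,0],[0,0,0],[0,0,0]], rotation=[[0,0,0],[0,0,0],[0,0,0],[0,0,0],[0,0,0],[0,0,0],[0,0,0],[0,0,0],[0,0,0],[0,0,0]], hand=[0.2,0.2,0.6,0.6,0.6,0.6,0.6,0.6,0.6,0.6])

```text
clock: 29.15
eef_pos: [522.2, -317.6, 145.6]
eef_rot: [-3.141, 0.291, -0.08]
wrist_force: [0.3, -0.2, 0.2]
finger_gap: 56.3
finger_force: 0.0
```

```bash
python3 lev.py
python3 - <<'E'
from h import *
s=camera("scene")["image"][:,:,::-1]; t=camera("side")["image"][:,:,::-1]
cv2.imwrite("pics/mix3.png",np.hstack([cv2.resize(s[70:210,90:230],(400,400),interpolation=cv2.INTER_CUBIC),cv2.resize(t[220:340,280:400],(400,400),interpolation=cv2.INTER_CUBIC)]))
E
```

```text
TCPm [ -26.3 -267.3  145.6] tooldir ang -0.2907 dir y 0.001 close [ 0.    -1.    -0.001] TCP dist 99.8 lean of TCP -0.2914 F [ 0.3 -0.2  0.2] gap 56.32249976518085 0.0 29.15
```

View pics/mix3.png

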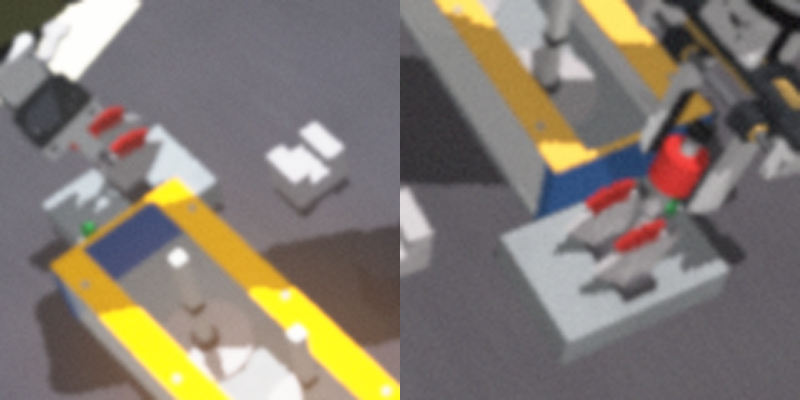

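The side view shows the lever at the on end with the collar (about (680,165)) down and released. I'll wait over three seconds and re-grip.

Call:
move_arm(dp=[[0,0,0],[0,0,0],[0,0,0],[0,0,0],[0,0,0],[0,0,0],[0,0,0],[0,0,0],[0,0,0],[0,0,0]], rotation=[[0,0,0],[0,0,0],[0,0,0],[0,0,0],[0,0,0],[0,0,0],[0,0,0],[0,0,0],[0,0,0],[0,0,0]], hand=[0.6,0.6,0.6,0.6,0.6,0.6,0.6,0.6,0.6,0.6])

```text
clock: 30.5
eef_pos: [522.1, -317.6, 145.6]
eef_rot: [-3.141, 0.291, -0.081]
wrist_force: [0.4, -0.5, -0.7]
finger_gap: 56.3
finger_force: 0.0
```

Call:
move_arm(dp=[[0,0,0],[0,0,0],[0,0,0],[0,0,0],[0,0,0],[0,0,0],[0,0,0],[0,0,0],[0,0,0],[0,0,0]], rotation=[[0,0,0],[0,0,0],[0,0,0],[0,0,0],[0,0,0],[0,0,0],[0,0,0],[0,0,0],[0,0,0],[0,0,0]], hand=[0.6,0.6,0.6,0.6,0.6,0.6,0.6,0.6,0.6,0.6])

```text
clock: 31.75
eef_pos: [522.2, -317.6, 145.6]
eef_rot: [-3.141, 0.291, -0.08]
wrist_force: [-0.5, -0.4, -0.4]
finger_gap: 56.5
finger_force: 0.0
```

Call:
move_arm(dp=[[0,0,0],[0,0,0],[0,0,0],[0,0,0],[0,0,0],[0,0,0],[0,0,0],[0,0,0],[0,0,0],[0,0,0]], rotation=[[0,0,0],[0,0,0],[0,0,0],[0,0,0],[0,0,0],[0,0,0],[0,0,0],[0,0,0],[0,0,0],[0,0,0]], hand=[0.6,0.6,0.6,0.6,0.2,0.2,0.2,0.2,0.2,0.2])

```text
clock: 33.0
eef_pos: [522.2, -317.3, 145.6]
eef_rot: [-3.14, 0.291, -0.08]
wrist_force: [0.3, 5.1, 1.2]
finger_gap: 35.4
finger_force: 50.0
```

```bash
python3 lev.py
```

```text
TCPm [ -26.3 -267.   145.6] tooldir ang -0.2908 dir y 0.0013 close [ 0.    -1.    -0.001] TCP dist 99.8 lean of TCP -0.2915 F [0.3 5.1 1.2] gap 35.443728460767524 50.00021159648895 33.0
```

Call:
move_arm(dp=[[1.7,-0.1,5.8],[1.7,-0.1,5.8],[1.7,-0.1,5.8],[0,0,0]], rotation=[[0,0,0],[0,0,0],[0,0,0],[0,0,0]], hand=[0.2,0.2,0.2,0.2])

```text
clock: 33.5
eef_pos: [527.1, -317.7, 163.0]
eef_rot: [-3.14, 0.292, -0.08]
wrist_force: [-3.3, 3.9, -8.9]
finger_gap: 35.4
finger_force: 50.0
```

```bash
python3 lev.py
```

```text
TCPm [ -21.4 -267.   163. ] tooldir ang -0.2917 dir y 0.0015 close [-0.    -1.    -0.002] TCP dist 117.9 lean of TCP -0.289 F [-3.3  3.9 -8.9] gap 35.43788486821147 49.99678909778595 33.5
```

Call:
move_arm(dp=[[-8.3,0.7,2.15],[-8.4,0.7,1.55],[-8.5,0.7,0.95],[-8.5,0.7,0.3],[-8.5,0.7,-0.3],[-8.5,0.7,-0.9]], rotation=[[-0.00585,-0.0723,0],[-0.00585,-0.0723,0],[-0.00585,-0.0723,0],[-0.00585,-0.0723,0],[-0.00585,-0.0723,0],[-0.00585,-0.0723,0]], hand=[0.2,0.2,0.2,0.2,0.2,0.2])

```text
clock: 34.25
eef_pos: [476.4, -313.6, 166.9]
eef_rot: [-3.141, -0.147, -0.08]
wrist_force: [4.6, 4.8, -7.7]
finger_gap: 35.2
finger_force: 50.0
```

```bash
python3 lev.py
```

```text
TCPm [ -72.2 -267.   166.9] tooldir ang 0.147 dir y 0.0009 close [ 0.001 -1.    -0.001] TCP dist 118.1 lean of TCP 0.1464 F [ 4.6  4.8 -7.7] gap 35.157995669930465 49.997169971466064 34.25
```

Call:
move_arm(dp=[[-8.4,0.7,-1.55],[-8.3,0.7,-2.15],[-8.1,0.6,-2.75],[-7.9,0.6,-3.3],[-7.6,0.6,-3.9],[-7.3,0.6,-4.4],[0,0,0]], rotation=[[-0.00585,-0.0723,0],[-0.00585,-0.0723,0],[-0.00585,-0.0723,0],[-0.00585,-0.0723,0],[-0.00585,-0.0723,0],[-0.00585,-0.0723,0],[0,0,0]], hand=[0.2,0.2,0.2,0.2,0.2,0.2,0.2])

```text
clock: 35.12
eef_pos: [428.5, -309.6, 148.7]
eef_rot: [-3.14, -0.581, -0.081]
wrist_force: [3.4, 5.0, -7.5]
finger_gap: 35.4
finger_force: 50.0
```

```bash
python3 lev.py
```

```text
TCPm [-120.4 -266.9  148.7] tooldir ang 0.5806 dir y 0.0017 close [ 0.001 -1.    -0.001] TCP dist 118.4 lean of TCP 0.5846 F [ 3.4  5.  -7.5] gap 35.364248125060094 49.99676048755646 35.125
```

Call:
move_arm(dp=[[3.2,-0.3,-4.9],[3.2,-0.3,-4.9],[2.8,-0.2,-4.2],[0.5,0,-0.8],[0,0,0],[0,0,0],[0,0,0],[0,0,0],[0,0,0],[0,0,0]], rotation=[[0,0,0],[0,0,0],[0,0,0],[0,0,0],[0,0,0],[0,0,0],[0,0,0],[0,0,0],[0,0,0],[0,0,0]], hand=[0.2,0.2,0.2,0.2,0.2,0.7,0.7,0.7,0.7,0.7])

```text
clock: 36.38
eef_pos: [438.7, -310.8, 133.9]
eef_rot: [-3.141, -0.58, -0.08]
wrist_force: [0.3, -0.6, -0.2]
finger_gap: 65.7
finger_force: 0.0
```

```bash
python3 lev.py
```

```text
TCPm [-110.1 -267.2  133.9] tooldir ang 0.5798 dir y 0.0009 close [ 0.001 -1.    -0.001] TCP dist 100.4 lean of TCP 0.5811 F [ 0.3 -0.6 -0.2] gap 65.71347300625489 0.0 36.375
```

Released. I'll back off along the lever and check everything.

Call:
move_arm(dp=[[-12,1.0,18],[-16,1.3,24],[-20,1.6,30],[-20,1.6,40],[0,0,40],[0,0,0]], rotation=[[0,0,0],[0,0,0],[0,0,0],[0,0,0],[0,0,0],[0,0,0]], hand=[0.7,0.7,0.7,0.7,0.7,0.7])

```text
clock: 37.12
eef_pos: [370.9, -305.9, 288.7]
eef_rot: [3.137, -0.583, -0.078]
wrist_force: [-0.8, 0.2, -0.5]
finger_gap: 65.8
finger_force: 0.0
```

Run:
```python
from h import *
im,c=wcam(); m=(569.98,-53.3,-.0808)
for L in(98,132,158): print(L,proj(0,mpt(m,[-55+L*np.sin(-.58),-266.5,50+L*np.cos(-.58)]),c)*1.5625)
s=camera("scene")["image"][:,:,::-1]
cv2.imwrite("pics/mix4.png",np.hstack([cv2.resize(s[70:270,90:270],(360,400),interpolation=cv2.INTER_CUBIC),cv2.resize(im[20:270,120:395,::-1],(440,400),interpolation=cv2.INTER_CUBIC)]))
```

```text
98 [[400.59450235 309.41531377]]
132 [[400.60842754 323.98736977]]
158 [[400.62127968 337.2524092 ]]
```

View pics/mix4.png

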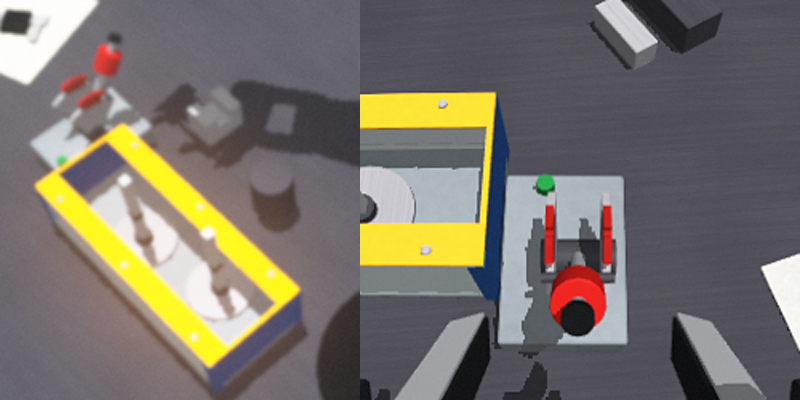

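The lever is back at off with the collar seated as at the start, both stands are upright in the chamber, and the gripper is clear. Handing in.

```bash
python3 -c "
from cell import manip;print(manip.sign_off())"
```

```text
the job is handed in; nothing more can be done
None
```

I put both stands from the mat upright in the chamber, ran the demagnetiser locked on for about four seconds, returned the lever to off and locked, and handed the job in after about 37 s; no verdict came back.

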